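# Lay the pinwheel layer of boxed castings on the packing slab and square it up

### The job

Finish the first layer of boxed castings on the packing slab: with the carton already lying there, the other three must lie flat in a pinwheel, each carton's end butted snugly on the side of the next round an open square well, and the squaring bar with the knob must be slid up so that it holds the whole layer tight against the left fence, close up to the far fence. The castings are brittle, so lay the carton that stands on end down on its side without letting any carton topple over. Leave the tape roll, brush, pigment pot and bare casting alone.

Things in the scene. Friction and masses are not known exactly. Their poses are not given: they have to be found in the camera images.
- slab: fixed plywood packing slab, deck 30 mm above its underside, on a hardboard sheet (top at z = 0.006). Origin at the slab's underside, under the middle of the 188 x 188 mm layer square; x away, y left. Deck from x -106 to +118, y -188 to +118 mm. Aluminium fences 3 mm thick, 16 mm above the deck: far one, inner face x = +94 mm, left one y = +94 mm. Near side open
- place_far_left (a point): where the middle of the far left carton belongs (length along slab x): 31 mm above the deck, slab x +31, y +63 mm. One carton lies here already
- place_far_right (a point): where the middle of the far right carton belongs (length along slab y): 31 mm above the deck, slab x +63, y -31 mm; its side is on the far fence, its left end butts on the side of the far left carton
- place_near_right (a point): where the middle of the near right carton belongs (length along slab x): 31 mm above the deck, slab x -31, y -63 mm; its far end butts on the side of the far right carton
- place_near_left (a point): where the middle of the near left carton belongs (length along slab y): 31 mm above the deck, slab x -63, y +31 mm; its left end is at the left fence, its right end butts on the near right carton's side, its far side on the near end of the far left carton. A 64 x 64 mm well stays open in the middle
- carton_laid: plain brown carton, 126 long x 62 x 62 mm, about 0.26 kg, taped, one brittle casting inside; its origin is its middle, its x axis runs along its length (any of its long faces may be the underside, either end may lead). It already lies on the slab at the far left, in or within 3 mm of its place
- carton_standing: plain brown carton, 126 long x 62 x 62 mm, about 0.26 kg, taped, one brittle casting inside; its origin is its middle, its x axis runs along its length (any of its long faces may be the underside, either end may lead). It stands on its end on the bench, 126 mm high
- carton_lower: plain brown carton, 126 long x 62 x 62 mm, about 0.26 kg, taped, one brittle casting inside; its origin is its middle, its x axis runs along its length (any of its long faces may be the underside, either end may lead). It lies on the bench (length roughly along world y) with carton_upper on top of it
- carton_upper: plain brown carton, 126 long x 62 x 62 mm, about 0.26 kg, taped, one brittle casting inside; its origin is its middle, its x axis runs along its length (any of its long faces may be the underside, either end may lead). It lies flat on top of carton_lower, nearly in line with it
- squaring_bar (a joint): travel in m of the squaring bar towards the layer (along slab +y). 0: drawn back, its pushing face 38 mm to the right of the layer's right edge; 0.038: its face meets a tight layer; it can go on to 0.048 if nothing is there. Stiff slide (about 3 N), stays where it is left. The bar is 150 mm long (slab x -75 to +75), 16 mm high above the deck; its 7 mm high rail starts 16 mm beside the layer
- bar_knob (a point): middle of the black round knob that moves the bar: 22 mm in diameter, 26 mm high, from 28 to 54 mm above the deck, on a 12 mm neck; 26 mm behind the pushing face
- bar_face (a point): middle of the bar's pushing face, 10 mm above the deck
- tape_roll: bystander: roll of masking tape lying flat, 104 mm across, 24 mm high, origin under its middle
- dusting_brush: bystander: flat dusting brush lying down, 178 x 30 x 10 mm, long along its x, origin under its middle
- pigment_pot: bystander: black pigment pot, 63 mm across, 70 mm high, origin under its middle
- bare_casting: bystander: unpacked bark-textured casting standing upright, 60 mm across, 122 mm high, origin under its middle

How it is judged:
By the outcome, as a careful person would: the job done as asked, in the order asked, and still so for the second after the job is handed in, with the robot touching nothing.
It also fails if it takes over 72 s, if anything falls off the work surface, if the arm or the gripper's body presses on something with over 40 N, if the wrist force passes 120 N, or if a joint passes its speed limit or range.

### The arm

A 7-joint arm with a two-finger parallel gripper is mounted at the origin on a cart in front of the work surface, level with it; the furniture and walls round the work are solid. World frame = base frame: x ahead of the robot, y to its left, z up, the work surface at z = 0. Lengths are in m, angles in rad, forces in N, time in s.
With the tool pointing down it reaches from about 0.425 to 0.875 m from the base axis. Payload 4.7 kg.
Tool frame: the origin (TCP) lies midway between the tips of the shut fingers; the grasp point (between the pads) lies 19 mm behind it; z points along the fingers, y is the direction in which the jaws open and shut (so a half turn about z gives the same grasp; the last joint's range is limited). The gripper opens to 87 mm and grips with 3 to 60 N. Pads are 19 mm wide; open, the fingers measure 117 mm over their backs; the gripper's body (75 mm by 190 mm) begins 51 mm behind the grasp point.
Start: joints at [-1.167, 0.321, -0.07, 1.45, 0.023, 1.371, -0.057], TCP at [0.247, 0.601, 0.199] pointing down, gripper open.
Joint ranges: [-2.86, 2.86], [-0.3, 2.09], [-1.38, 1.24], [0.06, 2.45], [-1.56, 4.7], [0.09, 2.05], [-2.69, 2.69]. Speed limits (rad/s): [2.57, 2.57, 3.14, 3.14, 3.14, 3.14, 3.14].

### API

Orientations are given as a rotation vector (axis times angle).
In Python, from bench import get_state, eyes, job gives the robot as it stands. The module is installed in compiled form; this text tells all that it offers.
- The arm moves only by the shell command python3 -m jog 'ROWS' [FORCE]. ROWS is JSON, a list that holds one entry, the list of rows, each a list of 5 numbers: the opening, from 0 (shut) to 1 (fully open), then the shift along the tool's x, y, z in units of 40 mm (1.0 is 40 mm), then the turn about the tool's z in units of 5 degrees (1.0 is 5 degrees). In form: [[[jaw, dx, dy, dz, turn], ...]]. A call has 1 to 10 rows; each row shifts and turns the commanded pose from where the row before left it, along the tool's axes as they then stand; what a row does not reach is not made up. A row lasts 1/8 s, in which the tool goes at most 62.5 mm and 10.7 degrees, less where a joint would pass 70% of its speed; a pose out of reach is approached as far as the arm can. A call is refused whole if a number of a shift passes 1 or a number of a turn 1, either way. A call with a gripper value outside its range is refused whole. The fingers move at their own pace and stop on an object; FORCE is the grip in N (left out, the last holds). Time passes only in rows, so rows that do not move let the fingers close. It gives the time, the measured TCP pose, the force and the opening at its end, in the units of the state.
- get_state(): the state, without advancing time (a new reading comes with each control period).
- eyes.get_image(name): name is "side" or "top" or "wrist"; returns (picture, depth): 480x640x3 uint8, red, green, blue; 480x640 float32, m along the optical axis (not along the pixel's ray), 0 where there is no reading.
- eyes.camera_params(name): a dict with "camera_matrix" (3x3 intrinsics, pixels), "pose" (4x4, takes a point from camera to world coordinates); the wrist camera has in their place "mount" (4x4, takes a point from camera to tool coordinates, whose origin is the TCP and whose axes are the flange's). Camera axes: x right, y down, z forward; pixel columns grow to the right and rows downward; lengths in m; the calibration is good to about 2 mm. The wrist camera is an equidistant fisheye: a pixel r from the principal point sees the ray r / f radians off the axis. A picture is of the moment at which its call begins: read the wrist's pose just before it. camera_params takes no time and is no camera call.
- job.close_job(): hands the job in, once; it reports no verdict.
The state is a dict: "time": time; "joint_positions": joint angles; "qd": joint speeds; "joint_torque": joint torques, N m; "position": TCP position; "tool_rot": TCP orientation; "ft_force": force on the tool from outside, world axes, zero at the start; "torque": the same for the moment, N m; "grip_width": opening from 0.0 (shut) to 1.0 (fully open).
Only numpy, scipy, OpenCV 4.12 (cv2) and the standard library are available. Lean on these libraries where they do the work, as an engineer would, in place of code of your own. Each camera call takes 0.05 s, during which the arm holds its last target. There are 200 camera calls.

## Working session

There is one attempt and no reset: what is moved stays moved. The work goes in short steps, Python scripts to look and compute and a shell command to move; the robot and the scene stay as the last step left them, time stands still between calls to the robot, and variables do not carry over. Pictures are saved under pics/ and viewed, about 8 in all and at most 12, crops included, and the job is handed in when it is done.

```bash
mkdir -p pics; cat > h.py <<'E'
import numpy as np,cv2
from bench import get_state,eyes,job
from scipy.spatial.transform import Rotation as R
def cloud(n):
    p,d=eyes.get_image(n);c=eyes.camera_params(n);K=c["camera_matrix"]
    v,u=np.mgrid[:480,:640];P=np.stack([(u-K[0][2])/K[0][0]*d,(v-K[1][2])/K[1][1]*d,d,np.ones_like(d)],-1)@np.array(c["pose"]).T
    P=P[...,:3];P[d==0]=np.nan
    return p,P
def save(n,p): cv2.imwrite("pics/"+n+".png",cv2.cvtColor(p,cv2.COLOR_RGB2BGR))
E
python3 - <<'E'
from h import *
a,P=cloud("top");b,Q=cloud("side")
np.savez("c0.npz",a=a,P=P,b=b,Q=Q)
save("top0",a);save("side0",b)
print(get_state())
for n in("top","side"):print(eyes.camera_params(n))
E
```

```text
{'time': 0.1, 'joint_positions': array([-1.16685269,  0.32177397, -0.07005844,  1.45154734,  0.02260224,
        1.37081232, -0.05688001]), 'qd': array([-3.15536013e-06, -2.54201626e-03, -2.44469774e-04, -8.27611951e-04,
       -1.82255656e-04, -8.29262681e-04,  1.75492956e-03]), 'joint_torque': array([-5.05755088e-04, -4.92572629e+01, -4.06131791e-01, -3.13395309e+01,
       -6.42095553e-02,  3.95061972e-02,  6.57460782e-05]), 'position': array([0.24688684, 0.60070482, 0.19835727]), 'tool_rot': array([-6.08412558e-01, -3.08187278e+00,  2.73072153e-03]), 'ft_force': array([-0.08943146, -0.56104996,  0.60272924]), 'torque': array([-0.00589148, -0.01639788,  0.01518912]), 'grip_width': 1.002211181362656}
{'camera_matrix': array([[486.40989883,   0.        , 319.6564023 ],
       [  0.        , 486.40989883, 243.93178443],
       [  0.        ,   0.        ,   1.        ]]), 'pose': array([[-0.00478688, -0.99002504,  0.1408102 ,  0.4657879 ],
       [-0.99987784,  0.00264348, -0.01540507, -0.19386511],
       [ 0.01487918, -0.14086674, -0.98991675,  1.0727148 ],
       [ 0.        ,  0.        ,  0.        ,  1.        ]])}
{'camera_matrix': array([[441.93214555,   0.        , 326.35264525],
       [  0.        , 441.93214555, 236.39181564],
       [  0.        ,   0.        ,   1.        ]]), 'pose': array([[ 0.82519462, -0.23893091,  0.511826  ,  0.14855743],
       [-0.56480265, -0.36057452,  0.74228295, -0.82203478],
       [ 0.00719707, -0.90160858, -0.43249296,  0.45831474],
       [ 0.        ,  0.        ,  0.        ,  1.        ]])}
```

View pics/top0.png

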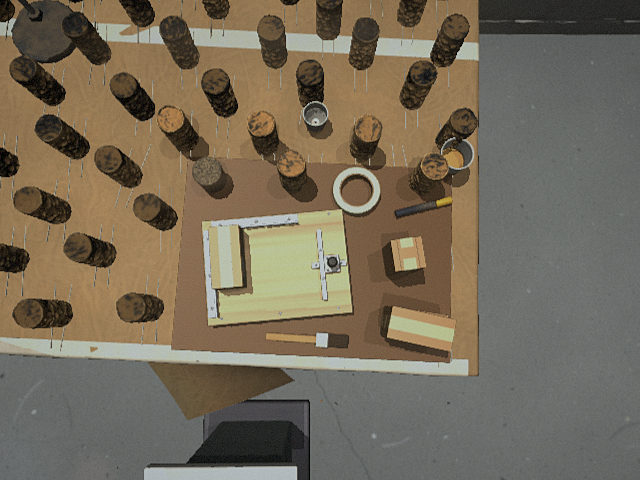

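View pics/side0.png

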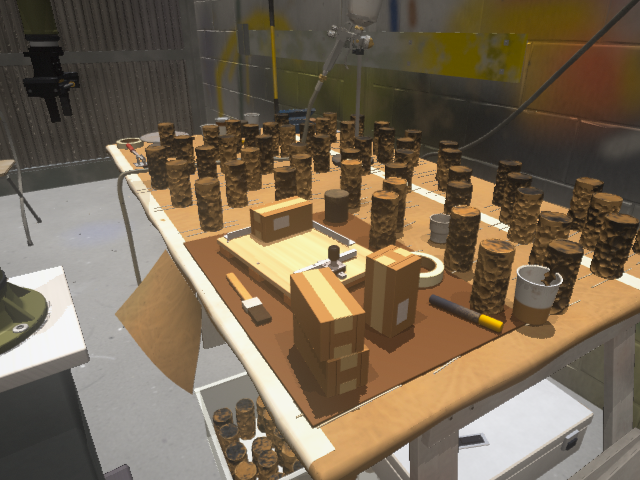

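The top view shows the slab (205-352, 210-325) turned slightly. The laid carton is at (227,257), the standing one at (407,254), the stack at (422,328) and the knob at (332,262). The side view confirms the stack and the standing carton, and the slab's fences are on its far and left sides. Next I'll measure these from depth.

```bash
python3 - <<'E'
from h import *
z=np.load("c0.npz");P=z["P"];a=z["a"]
def rect(name,u0,u1,v0,v1,zl,zh):
    m=np.zeros((480,640),bool);m[v0:v1,u0:u1]=1
    m&=(P[...,2]>zl)&(P[...,2]<zh)
    q=P[m];r=cv2.minAreaRect((q[:,:2]*1000).astype(np.float32))
    print(name,m.sum(),"z",np.median(q[:,2]).round(4),"c",np.round(r[0],1),"size",np.round(r[1],1),"ang",round(r[2],2));return m
rect("laid",200,255,215,300,.085,.12)
rect("stand",380,440,225,285,.115,.15)
rect("upper",380,465,295,355,.115,.15)
rect("lower",370,475,290,370,.03,.065)
rect("deck",195,360,200,335,.025,.045)
rect("barup",300,350,220,310,.045,.062)
rect("knob",318,350,245,280,.075,.1)
rect("tape",325,390,160,225,.02,.04)
Q=z["Q"]
# fences in top cloud z ~.052
rect("fence",195,310,205,330,.047,.06)
for u,v in [(408,255),(422,328),(332,262),(240,340),(425,207)]:print(u,v,P[v,u])
m=(Q[...,2]>.03)&(Q[...,2]<.06);m[:330]=0;m[:, :280]=0;m[:,375:]=0
q=Q[m];print("lower side",m.sum(),np.nanmin(q,0),np.nanmax(q,0))
E
```

```text
laid 1971 z 0.0981 c [581.7 -18.4] size [127.1  62.8] ang 5.2
stand 1049 z 0.1324 c [ 581.4 -380.4] size [62.5 62.5] ang 7.55
upper 2178 z 0.1307 c [ 437.2 -402.3] size [127.2  62.1] ang 77.34
lower 56 z 0.0452 c [ 467.5 -388.7] size [ 53.7 125.1] ang 19.25
deck 12099 z 0.0364 c [ 579.4 -134.1] size [245.6 345.1] ang 5.05
barup 525 z 0.0522 c [ 573.7 -227.7] size [148.   68.1] ang 16.45
knob 94 z 0.0895 c [ 570.9 -234.2] size [20.3 20.5] ang 46.53
tape 1257 z 0.0305 c [ 715.6 -284.8] size [103.8 146.8] ang 73.8
fence 216 z 0.0516 c [585.3 -46.5] size [ 89.7 260.3] ang 52.28
408 255 [ 0.57719287 -0.38073408  0.1329737 ]
422 328 [ 0.43670426 -0.40319079  0.13339297]
332 262 [ 0.5683255  -0.2340073   0.09111161]
240 340 [ 0.40939736 -0.0382425   0.00620057]
425 207 [ 0.69705539 -0.44364923  0.02259294]
lower side 1154 [ 0.40028047 -0.47188267  0.03001358] [ 0.46200176 -0.33823242  0.05999708]
```

```bash
cat >> h.py <<'E'
def yaw(s): # world angle of tool y (jaw) axis, tool x axis
    M=R.from_rotvec(s["tool_rot"]).as_matrix();return np.degrees(np.arctan2(M[1,1],M[0,1])),M
def go(x,y,z,psi=None,s=None):
    "after turning jaw axis to world angle psi (mod 180): units of turn, then shift units in the turned axes"
    s=s or get_state();p,M=yaw(s);p0=np.array(s["position"])
    t=0 if psi is None else (psi-p+90)%180-90
    a=np.radians(p+t);Y=np.array([np.cos(a),np.sin(a)]);X=np.array([-Y[1],Y[0]])  # tool z down: x = y cross z
    d=np.array([x,y])-p0[:2]
    X=X*np.sign(X@M[:2,0] if abs(t)<89 else 1)
    print("jaw",round(p,1),"turn units",round(-t/5,2),"dx %.2f dy %.2f dz %.2f"%(X@d/.04,Y@d/.04,-(z-p0[2])/.04),"j7",round(s["joint_positions"][6],2))
E
python3 - <<'E'
from h import *
z=np.load("c0.npz");P=z["P"];Q=z["Q"]
# deck: connected mask
m=((P[...,2]>.031)&(P[...,2]<.041)).astype(np.uint8)
m[:, :195]=0;m[:,360:]=0;m[:200]=0;m[335:]=0
m=cv2.morphologyEx(m,cv2.MORPH_OPEN,np.ones((5,5)))
n,l,st,_=cv2.connectedComponentsWithStats(m);k=1+np.argmax(st[1:,4])
q=P[l==k];r=cv2.minAreaRect((q[:,:2]*1000).astype(np.float32));print("deck",r)
# fences by top-height points: per side line fits
f=(P[...,2]>.046)&(P[...,2]<.058)
def line(u0,u1,v0,v1):
    g=f.copy();h=np.zeros_like(g);h[v0:v1,u0:u1]=1;q=P[g&h][:,:2]*1000
    vx,vy,x,y=cv2.fitLine(q.astype(np.float32),cv2.DIST_HUBER,0,.01,.01).ravel();print(len(q),"line ang",np.degrees(np.arctan2(vy,vx)),"pt",x,y)
line(240,300,208,232);line(200,218,262,325);line(316,328,225,305)
for lo,hi in((.015,.055),(.075,.12)):
    s=(Q[...,2]>lo)&(Q[...,2]<hi)&(Q[...,0]<.53)&(Q[...,0]>.36)&(Q[...,1]<-.3)&(Q[...,1]>-.5)
    s=cv2.morphologyEx(s.astype(np.uint8),cv2.MORPH_OPEN,np.ones((3,3)))>0
    print(lo,s.sum(),cv2.minAreaRect((Q[s][:,:2]*1000).astype(np.float32)))
s=(Q[...,2]>.03)&(Q[...,2]<.12)&(Q[...,0]<.65)&(Q[...,0]>.53)&(Q[...,1]<-.32)&(Q[...,1]>-.45);print(cv2.minAreaRect((Q[s][:,:2]*1000).astype(np.float32)))
s=(Q[...,2]>.075)&(Q[...,2]<.094)&(abs(Q[...,0]-.57)<.03)&(abs(Q[...,1]+.235)<.03);print("knob side",s.sum(),np.nanmin(Q[s],0),np.nanmax(Q[s],0))
s=(Q[...,2]>.06)&(Q[...,2]<.092)&(abs(Q[...,0]-.58)<.1)&(abs(Q[...,1]+.02)<.07);print("laid",cv2.minAreaRect((Q[s][:,:2]*1000).astype(np.float32)))
go(.437,-.402,.25,-12.7)
E
```

```text
deck ((567.3355102539062, -118.71159362792969), (224.17633056640625, 300.3072509765625), 5.07053279876709)
111 line ang -84.71623 pt 655.027 -102.62721
53 line ang 5.6668754 pt 488.7611 7.7137423
398 line ang 4.920445 pt 568.34216 -213.8586
0.015 1633 ((415.0850524902344, -412.20391845703125), (56.66501235961914, 140.19581604003906), 16.853708267211914)
0.075 1997 ((409.90447998046875, -407.7582092285156), (56.36553955078125, 140.1186981201172), 13.486083030700684)
((568.5650024414062, -396.772705078125), (46.67611312866211, 86.81752014160156), 52.63311004638672)
knob side 121 [ 0.5592407  -0.24575545  0.07534431] [ 0.57854807 -0.22548271  0.09178911]
laid ((572.886962890625, -42.27603530883789), (57.652103424072266, 139.83473205566406), 70.29188537597656)
jaw 67.7 turn units 16.07 dx -23.41 dy 10.15 dz -1.29 j7 -0.06
```

```bash
python3 -m jog '[[[1,-1,0,0,0.7],[1,-1,0,0,0.7],[1,-1,0,0,0.7],[1,-1,0,0,0.7],[1,-1,0,0,0.7],[1,-1,0,0,0.7],[1,-1,0,0,0.7],[1,-1,0,0,0.7],[1,-1,0,0,0.7],[1,-1,0,0,0.7]]]' 30; python3 -m jog '[[[1,-1,0,0,0.7],[1,-1,0,0,0.7],[1,-1,0,0,0.7],[1,-1,0,0,0.7],[1,-1,0,0,0.7],[1,-1,0,0,0.7],[1,-1,0,0,0.7],[1,-1,0,0,0.7],[1,-1,0,0,0.7],[1,-1,0,0,0.7]]]'; python3 -c "
from h import *
go(.437,-.402,.085,-12.7)"
```

```text
time: 1.35
position: [0.5576, 0.3571, 0.1987]
tool_rot: [-1.51, -2.755, 0.001]
ft_force: [-0.2, -0.4, 0.2]
grip_width: 1.0
time: 2.6
position: [0.6714, -0.0197, 0.1987]
tool_rot: [-2.268, -2.173, 0.001]
ft_force: [0.5, -0.1, 0.0]
grip_width: 0.996
jaw -2.4 turn units 2.05 dx -10.61 dy -3.62 dz 2.84 j7 0.07
```

```bash
python3 -m jog '[[[1,0,0,0,1],[1,0,0,0,1],[1,-0.96,-0.33,0,0],[1,-0.96,-0.33,0,0],[1,-0.96,-0.33,0,0],[1,-0.96,-0.33,0,0],[1,-0.96,-0.33,0,0],[1,-0.96,-0.33,0,0],[1,-0.96,-0.33,0,0],[1,-0.96,-0.33,0,0]]]' 30; python3 -m jog '[[[1,-0.96,-0.33,0.3,0],[1,-0.96,-0.33,0.4,0],[1,-0.96,-0.33,0.3,0],[1,0,0,0.8,0],[1,0,0,0.8,0]]]'; python3 -c "
from h import *
go(.437,-.402,.085,-12.7)
p,d=eyes.get_image('side');save('side1',p)"
```

```text
time: 3.85
position: [0.5019, -0.2969, 0.199]
tool_rot: [-2.447, -1.97, 0.0]
ft_force: [1.1, -0.6, -1.6]
grip_width: 1.0
time: 4.47
position: [0.439, -0.4006, 0.0943]
tool_rot: [2.449, 1.968, 0.0]
ft_force: [0.8, 0.3, -0.2]
grip_width: 0.998
jaw -12.4 turn units 0.06 dx -0.04 dy -0.04 dz 0.23 j7 0.66
```

View pics/side1.png

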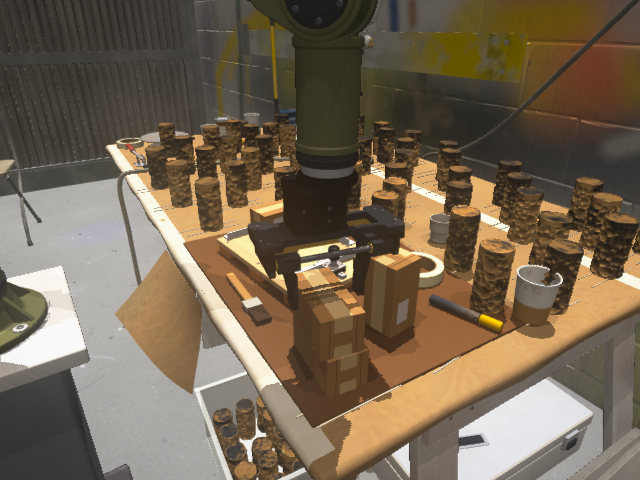

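The open fingers straddle the upper carton's middle (about (330,290) in the side view). I'll grip and lift it.

```bash
python3 -m jog '[[[1,-0.04,-0.04,0.2,0],[0,0,0,0,0],[0,0,0,0,0],[0,0,0,0,0],[0,0,0,0,0],[0,0,0,0,0]]]' 30; python3 -m jog '[[[0,0,0,-0.5,0],[0,0,0,-0.8,0],[0,0,0,-0.8,0]]]'; python3 - <<'E'
from h import *
s=get_state();th=np.radians(5.15);O=np.array([.5576,-.0819]);S=lambda x,y:O+np.array([x*np.cos(th)-y*np.sin(th),x*np.sin(th)+y*np.cos(th)])
print(S(.063,-.031),S(-.031,-.063),S(-.063,.031),s["ft_force"],s["position"])
go(*S(.058,-.037),.120,5.15)
a,P=cloud("top");save("top1",a)
m=np.zeros((480,640),bool);m[290:370,370:470]=1;
for lo,hi in((.055,.078),):
    q=P[m&(P[...,2]>lo)&(P[...,2]<hi)];print(len(q),cv2.minAreaRect((q[:,:2]*1000).astype(np.float32)))
E
```

```text
time: 5.28
position: [0.4376, -0.4016, 0.0882]
tool_rot: [2.447, 1.97, 0.001]
ft_force: [-2.8, 1.7, 5.6]
grip_width: 0.709
time: 5.65
position: [0.4378, -0.4012, 0.1727]
tool_rot: [2.447, 1.97, 0.0]
ft_force: [0.8, 0.7, -3.0]
grip_width: 0.713
[ 0.62312834 -0.10711976] [ 0.53238024 -0.14742834] [ 0.49207166 -0.05668024] [ 0.75764555  0.72039444 -2.99727843] [ 0.43780832 -0.40122312  0.17269711]
jaw -12.3 turn units -3.5 dx 6.76 dy 5.15 dz 1.32 j7 0.62
198 ((450.77520751953125, -348.1777648925781), (12.809093475341797, 61.714561462402344), 78.66920471191406)
```

```bash
python3 -m jog '[[[0,0,0,0,-0.9],[0,0,0,0,-0.9],[0,0,0,0,-0.9],[0,0,0,0,-0.8],[0,0.96,0.74,0,0],[0,0.96,0.74,0,0],[0,0.96,0.74,0,0],[0,0.96,0.74,0,0],[0,0.96,0.74,0,0],[0,0.96,0.74,0,0]]]'; python3 -m jog '[[[0,0.98,0.72,0,0],[0,0,0,0.8,0],[0,0,0,0.8,0],[0,0,0,0.5,0],[0,0,0,0,0]]]'; python3 - <<'E'
from h import *
s=get_state();th=np.radians(5.15);O=np.array([.5576,-.0819]);S=lambda x,y:O+np.array([x*np.cos(th)-y*np.sin(th),x*np.sin(th)+y*np.cos(th)])
go(*S(.058,-.037),.0565,5.15);print(s["ft_force"],s["position"])
a,P=cloud("top");save("top2",a)
m=np.zeros((480,640),bool);m[290:370,370:470]=1
q=P[m&(P[...,2]>.055)&(P[...,2]<.078)];print(len(q),cv2.minAreaRect((q[:,:2]*1000).astype(np.float32)))
E
```

```text
time: 6.95
position: [0.5947, -0.1544, 0.1715]
tool_rot: [2.119, 2.319, 0.001]
ft_force: [1.1, -1.0, -3.5]
grip_width: 0.709
time: 7.58
position: [0.6177, -0.1141, 0.0858]
tool_rot: [-2.118, -2.317, 0.003]
ft_force: [-0.2, -0.1, -2.6]
grip_width: 0.712
jaw 5.2 turn units 0.0 dx 0.01 dy 0.03 dz 0.73 j7 0.37
[-0.15880274 -0.11141498 -2.60605497] [ 0.61771407 -0.1141041   0.08580504]
1915 ((441.5045471191406, -405.1744384765625), (127.52018737792969, 61.940067291259766), 80.88526153564453)
```

View pics/top2.png

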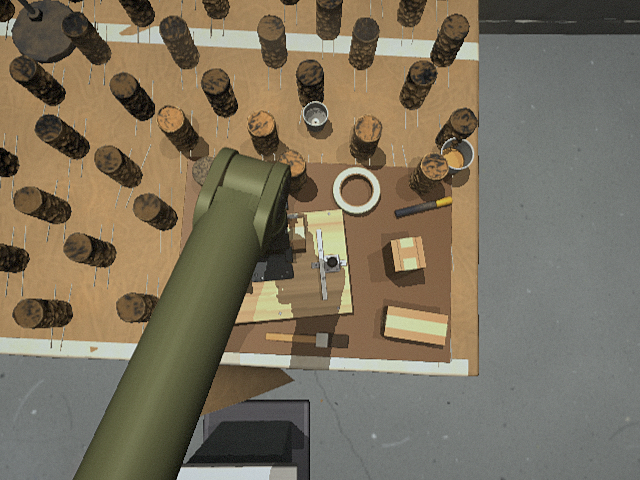

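The far right carton hangs above its place near (290,230), and the lower carton lies alone at (417,325). I'll lower it and feel for the deck.

```bash
python3 -m jog '[[[0,0,0,0.6,0],[0,0,0,0.1,0],[0,0,0,0,0]]]'; python3 -m jog '[[[0,0,0,0.03,0],[0,0,0,0,0]]]'; python3 -m jog '[[[0,0,0.05,0,0],[0,0,0.05,0,0],[0,0,0,0,0]]]'
```

```text
time: 8.0
position: [0.6196, -0.1145, 0.0605]
tool_rot: [2.118, 2.318, 0.001]
ft_force: [0.2, -0.4, -2.8]
grip_width: 0.71
time: 8.25
position: [0.6195, -0.1143, 0.0589]
tool_rot: [2.118, 2.319, 0.001]
ft_force: [0.6, 0.6, -2.2]
grip_width: 0.711
time: 8.62
position: [0.6232, -0.1138, 0.0582]
tool_rot: [2.119, 2.319, 0.0]
ft_force: [0.0, 0.1, -3.0]
grip_width: 0.71
```

```bash
python3 -m jog '[[[0,0,0,0.05,0],[0,0,0,0,0]]]'; python3 -m jog '[[[0,0,0,0.04,0],[0,0,0,0,0]]]';python3 -m jog '[[[0,0,0.03,0,0],[0,0,0,0,0]]]';python3 -m jog '[[[0,0,0.03,0,0],[0,0,0,0,0]]]'
```

```text
time: 8.88
position: [0.623, -0.114, 0.0562]
tool_rot: [2.119, 2.319, 0.0]
ft_force: [-0.6, -0.3, -2.3]
grip_width: 0.711
time: 9.12
position: [0.623, -0.114, 0.0561]
tool_rot: [-2.119, -2.319, -0.001]
ft_force: [-3.1, 1.6, 6.0]
grip_width: 0.711
time: 9.38
position: [0.6232, -0.114, 0.0562]
tool_rot: [-2.118, -2.318, 0.001]
ft_force: [-6.3, 1.5, 8.4]
grip_width: 0.708
time: 9.62
position: [0.6236, -0.114, 0.0562]
tool_rot: [-2.117, -2.317, 0.002]
ft_force: [-8.9, 0.6, 11.3]
grip_width: 0.707
```

```bash
python3 -m jog '[[[0,0,0,-0.05,0],[0,0,0.02,0,0],[0,0,0,0,0]]]';python3 -m jog '[[[0,0,0.04,0,0],[0,0,0,0,0]]]';python3 -m jog '[[[0,0.05,0,0,0],[0,0.05,0,0,0],[0,0,0,0,0]]]';python3 -m jog '[[[0,0.05,0,0,0],[0,0,0,0,0]]]'
```

```text
time: 10.0
position: [0.6237, -0.114, 0.0563]
tool_rot: [-2.116, -2.317, 0.005]
ft_force: [-7.2, 0.5, 2.7]
grip_width: 0.707
time: 10.25
position: [0.6238, -0.1141, 0.0564]
tool_rot: [-2.114, -2.315, 0.008]
ft_force: [-11.5, 0.5, 6.7]
grip_width: 0.71
time: 10.62
position: [0.6237, -0.114, 0.0564]
tool_rot: [-2.12, -2.316, 0.012]
ft_force: [-10.3, -5.7, 3.8]
grip_width: 0.711
time: 10.88
position: [0.6236, -0.1137, 0.0566]
tool_rot: [-2.123, -2.316, 0.014]
ft_force: [-9.1, -6.9, 4.5]
grip_width: 0.708
```

```bash
python3 -m jog '[[[0,0,-0.1,-0.02,0],[0,0.05,0,0,0],[0,0,0,0,0]]]';python3 -m jog '[[[0,0.05,0,0,0],[0,0,0,0,0]]]';python3 -m jog '[[[0,0.04,0,0,0],[0,0,0,0,0]]]'
```

```text
time: 11.25
position: [0.6229, -0.106, 0.0572]
tool_rot: [2.118, 2.32, -0.001]
ft_force: [-1.9, -2.5, -2.6]
grip_width: 0.708
time: 11.5
position: [0.6229, -0.1057, 0.0575]
tool_rot: [2.118, 2.318, -0.003]
ft_force: [-0.9, -5.5, -2.0]
grip_width: 0.712
time: 11.75
position: [0.6229, -0.1056, 0.0577]
tool_rot: [2.118, 2.316, -0.004]
ft_force: [-1.7, -7.0, -1.2]
grip_width: 0.712
```

```bash
python3 -m jog '[[[0,0,0.08,0.06,0],[0,0,0,0,0]]]';python3 -m jog '[[[0.8,0,0,0,0],[0.85,0,0,0,0],[0.85,0,0,0,0],[0.85,0,0,-0.9,0],[0.85,0,0,-0.9,0],[0.9,0,0,-0.9,0]]]'; python3 -c "
from h import *
go(.4415,-.4052,.026,-9.1)"
```

```text
time: 12.0
position: [0.623, -0.1057, 0.0562]
tool_rot: [-2.119, -2.317, 0.01]
ft_force: [-10.9, -7.1, 9.3]
grip_width: 0.711
time: 12.75
position: [0.6268, -0.1007, 0.1645]
tool_rot: [2.117, 2.32, 0.003]
ft_force: [0.6, -0.1, -0.7]
grip_width: 0.878
jaw 5.2 turn units 2.87 dx -8.25 dy -3.37 dz 3.46 j7 0.33
```

```bash
python3 -m jog '[[[1,0,0,0,1],[1,0,0,0,1],[1,0,0,0,0.9],[1,-0.92,-0.37,0,0],[1,-0.92,-0.37,0,0],[1,-0.92,-0.37,0,0],[1,-0.92,-0.37,0,0],[1,-0.92,-0.37,0,0],[1,-0.92,-0.37,0,0],[1,-0.92,-0.37,0,0]]]' 30; python3 -m jog '[[[1,-0.92,-0.37,0,0],[1,-0.9,-0.4,0,0],[1,0,0,0.9,0],[1,0,0,0.9,0],[1,0,0,0.5,0],[1,0,0,0,0]]]'; python3 - <<'E'
from h import *
go(.4415,-.4052,.026,-9.1)
a,P=cloud("top");save("top3",a)
for n,u0,u1,v0,v1,lo,hi in(("FL",190,265,210,305,.085,.11),("FR",235,330,190,265,.085,.11)):
    m=np.zeros((480,640),bool);m[v0:v1,u0:u1]=1;m&=(P[...,2]>lo)&(P[...,2]<hi)
    n_,l,st,_=cv2.connectedComponentsWithStats(m.astype(np.uint8));k=1+np.argmax(st[1:,4]);q=P[l==k];print(n,len(q),cv2.minAreaRect((q[:,:2]*1000).astype(np.float32)))
E
```

```text
time: 14.0
position: [0.4827, -0.3397, 0.1635]
tool_rot: [2.392, 2.034, 0.003]
ft_force: [0.3, 0.2, 0.6]
grip_width: 1.0
time: 14.75
position: [0.4397, -0.4053, 0.0699]
tool_rot: [-2.392, -2.033, 0.001]
ft_force: [-0.3, 0.0, -0.1]
grip_width: 1.001
jaw -9.3 turn units -0.04 dx 0.01 dy 0.04 dz 1.10 j7 0.74
FL 2762 ((584.3146362304688, -43.365848541259766), (128.14035034179688, 116.60142517089844), 4.934884071350098)
FR 2095 ((611.5989379882812, -102.96390533447266), (84.47408294677734, 136.2595672607422), 5.295356273651123)
```

View pics/top3.png

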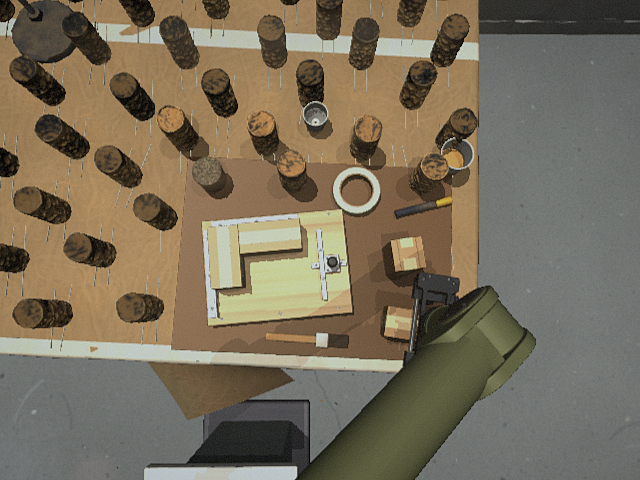

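The far left and far right cartons are butted snugly at (241,236) and the slab is otherwise as planned. I'll go down on the lower carton.

```bash
python3 -m jog '[[[1,0,0.04,0.8,0],[1,0,0,0.3,0],[1,0,0,0,0],[0,0,0,0,0],[0,0,0,0,0],[0,0,0,0,0],[0,0,0,0,0],[0,0,0,0,0]]]' 30; python3 -m jog '[[[0,0,0,-0.5,0],[0,0,0,-0.9,0],[0,0,0,-0.9,1],[0,0,0,-0.7,1],[0,0,0,0,1],[0,0,0,0,1]]]'; python3 - <<'E'
from h import *
s=get_state();th=np.radians(5.15);O=np.array([.5576,-.0819]);S=lambda x,y:O+np.array([x*np.cos(th)-y*np.sin(th),x*np.sin(th)+y*np.cos(th)])
go(*S(-.040,-.066),.0565,-84.85);print(s["position"])
E
```

```text
time: 15.8
position: [0.4413, -0.4067, 0.0274]
tool_rot: [2.395, 2.033, 0.0]
ft_force: [-1.5, 0.9, 4.6]
grip_width: 0.709
time: 16.55
position: [0.4415, -0.4065, 0.1481]
tool_rot: [2.713, 1.582, 0.002]
ft_force: [0.4, 0.2, -3.6]
grip_width: 0.707
jaw -29.5 turn units 11.07 dx 2.62 dy -6.17 dz 2.29 j7 0.36
[ 0.44145172 -0.40652187  0.14812958]
```

```bash
python3 -m jog '[[[0,0,0,-0.4,1],[0,0,0,-0.3,1],[0,0,0,0,1],[0,0,0,0,1],[0,0,0,0,1],[0,0,0,0,1],[0,0,0,0,1],[0,0,0,0,1],[0,0,0,0,1],[0,0,0,0,1]]]'; python3 -m jog '[[[0,0,0,0,1],[0,0.37,-0.88,0,0],[0,0.37,-0.88,0,0],[0,0.37,-0.88,0,0],[0,0.37,-0.88,0,0],[0,0.37,-0.88,0,0],[0,0.37,-0.88,0,0],[0,0.4,-0.9,0,0],[0,0,0,0.6,0],[0,0,0,0.8,0]]]'; python3 - <<'E'
from h import *
s=get_state();th=np.radians(5.15);O=np.array([.5576,-.0819]);S=lambda x,y:O+np.array([x*np.cos(th)-y*np.sin(th),x*np.sin(th)+y*np.cos(th)])
go(*S(-.040,-.066),.0565,-84.85);print(s["position"])
E
```

```text
time: 17.8
position: [0.4412, -0.4063, 0.1756]
tool_rot: [-3.128, -0.287, -0.001]
ft_force: [0.4, -0.8, -3.0]
grip_width: 0.711
time: 19.05
position: [0.5222, -0.1495, 0.1197]
tool_rot: [-3.137, -0.158, -0.004]
ft_force: [0.9, 0.8, -2.8]
grip_width: 0.713
jaw -84.2 turn units 0.12 dx 0.03 dy 0.05 dz 1.58 j7 -1.11
[ 0.5222263  -0.1494653   0.11968919]
```

```bash
python3 -m jog '[[[0,0.03,0.05,0.6,0.12],[0,0,0,0.6,0],[0,0,0,0.2,0],[0,0,0,0.04,0],[0,0,0,0,0]]]'; python3 -m jog '[[[0,0,0,0.05,0],[0,0,0,0,0]]]';python3 -m jog '[[[0,0,0,0.05,0],[0,0,0,0,0]]]'
```

```text
time: 19.68
position: [0.5233, -0.1522, 0.0624]
tool_rot: [3.138, 0.139, 0.003]
ft_force: [-0.2, -0.9, -3.8]
grip_width: 0.709
time: 19.92
position: [0.5227, -0.152, 0.0597]
tool_rot: [-3.138, -0.139, -0.001]
ft_force: [-0.1, 0.2, -3.9]
grip_width: 0.71
time: 20.18
position: [0.5228, -0.1521, 0.0575]
tool_rot: [3.138, 0.139, 0.001]
ft_force: [0.1, -0.8, -1.8]
grip_width: 0.708
```

```bash
python3 -m jog '[[[0,0,0,0.02,0],[0,0.1,0,0,0],[0,0.08,0,0,0],[0,0,0,0,0]]]'; python3 -m jog '[[[0,0.05,0,0,0],[0,0,0,0,0]]]';python3 -m jog '[[[0,0.04,0,0,0],[0,0,0,0,0]]]'
```

```text
time: 20.68
position: [0.5294, -0.1521, 0.0574]
tool_rot: [3.139, 0.138, -0.001]
ft_force: [-3.9, 1.1, 5.3]
grip_width: 0.71
time: 20.92
position: [0.5302, -0.1521, 0.0574]
tool_rot: [-3.138, -0.138, 0.005]
ft_force: [-6.5, 0.8, 9.0]
grip_width: 0.71
time: 21.18
position: [0.5301, -0.1521, 0.0574]
tool_rot: [-3.137, -0.137, 0.01]
ft_force: [-10.7, 0.3, 13.2]
grip_width: 0.708
```

```bash
python3 -m jog '[[[0.8,0,0,0,0],[0.85,0,0,0,0],[0.85,0,0,0,0],[0.85,0,0,-0.9,0],[0.85,0,0,-0.9,0],[0.9,0,0,-0.9,0],[1,0,0,-0.9,0],[1,0,0,0,0]]]'; python3 - <<'E'
from h import *
go(.5814,-.3804,.080,-82.45)
a,P=cloud("top");save("top4",a)
m=np.zeros((480,640),bool);m[225:285,380:440]=1
m&=(P[...,2]>.115)&(P[...,2]<.15);q=P[m];print(m.sum(),cv2.minAreaRect((q[:,:2]*1000).astype(np.float32)))
r=.098
for a in np.radians(np.arange(-18.4,71.7,9)):
    b=a+np.radians(9);print("%.2f %.2f"%(-(r*(np.sin(b)-np.sin(a)))/.04,-(r*(np.cos(b)-np.cos(a)))/.04))
E
```

```text
time: 22.18
position: [0.5354, -0.1516, 0.2035]
tool_rot: [3.138, 0.139, 0.009]
ft_force: [-0.3, -0.4, -0.6]
grip_width: 0.982
jaw -84.9 turn units -0.49 dx 0.39 dy 5.82 dz 3.09 j7 -1.16
1054 ((581.39208984375, -380.5286560058594), (62.92845916748047, 62.3903923034668), 7.750295162200928)
-0.37 -0.09
-0.38 -0.03
-0.38 0.03
-0.37 0.09
-0.36 0.14
-0.33 0.20
-0.29 0.25
-0.25 0.29
-0.20 0.33
-0.15 0.35
-0.09 0.37
```

View pics/top4.png

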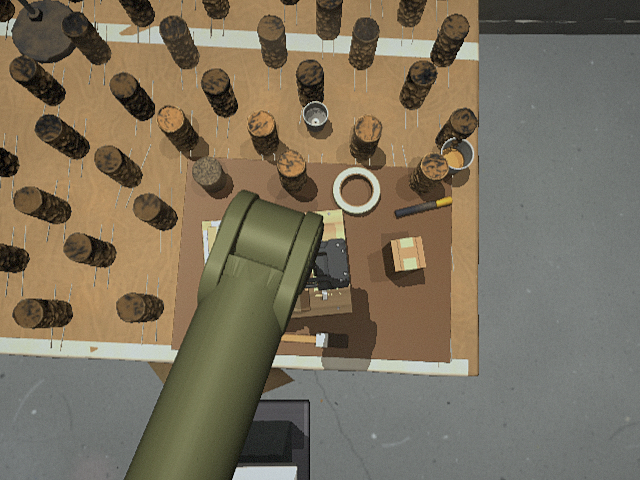

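The near right carton shows just below the arm at (320,300), and the bench by the standing carton at (407,254) is clear. I'll move over it.

```bash
python3 -m jog '[[[1,0.06,0.97,0,-0.5],[1,0.06,0.97,0,0],[1,0.06,0.97,0,0],[1,0.06,0.97,0,0],[1,0.06,0.97,0,0],[1,0.06,0.97,0,0],[1,0,0,0,0],[1,0,0,0.9,0],[1,0,0,0,0]]]' 12; python3 -c "
from h import *
go(.5814,-.3805,.080,-82.35)"
```

```text
time: 23.35
position: [0.5752, -0.377, 0.1606]
tool_rot: [-3.129, -0.209, 0.008]
ft_force: [-0.3, 0.9, -0.2]
grip_width: 0.999
jaw -82.4 turn units -0.0 dx 0.14 dy 0.11 dz 2.02 j7 -0.63
```

```bash
python3 -m jog '[[[1,0.14,0.11,0.2,0],[1,0,0,0.8,0],[1,0,0,0.8,0],[1,0,0,0.2,0],[1,0,0,0,0],[0,0,0,0,0],[0,0,0,0,0],[0,0,0,0,0],[0,0,0,0,0],[0,0,0,0,0]]]' 12; python3 -c "
from h import *
go(.5814,-.3805,.080,-82.35)"
```

```text
time: 24.6
position: [0.5831, -0.3836, 0.0851]
tool_rot: [-3.134, -0.208, -0.001]
ft_force: [-0.1, 2.8, 4.2]
grip_width: 0.718
jaw -82.4 turn units -0.01 dx -0.03 dy -0.08 dz 0.13 j7 -0.59
```

```bash
python3 -m jog '[[[0,-0.39,0,-0.07,0],[0,-0.4,0,-0.03,0],[0,-0.4,0,0.03,0],[0,0,0,0,0]]]' 12; python3 - <<'E'
from h import *
s=get_state();print(s["position"]);b,Q=cloud("side");save("side2",b[150:450,200:600])
E
```

```text
time: 25.1
position: [0.5327, -0.3912, 0.087]
tool_rot: [-3.134, -0.202, 0.002]
ft_force: [0.1, 0.4, -2.8]
grip_width: 0.711
[ 0.53265105 -0.39115062  0.0870256 ]
```

View pics/side2.png

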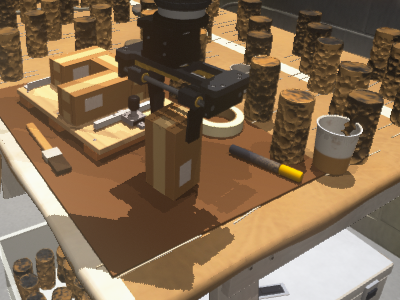

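The carton was carried upright at (172,160) in the crop: the pads held it rigidly instead of letting it pivot. I'll carry it back, set it down firmly, and use a light grip.

```bash
python3 -m jog '[[[0,0.6,0,0,0],[0,0.6,0,0,0],[0,0,0,0,0],[0,0,0,0.05,0],[0,0,0,0.04,0],[0,0,0,0,0]]]'; python3 -m jog '[[[0,0,0,0,0],[0,0,0,0,0]]]' 3;python3 -m jog '[[[0,-0.2,0,0,0],[0,0,0,0,0]]]';python3 -m jog '[[[0,-0.2,0,-0.03,0],[0,0,0,0,0]]]'
python3 - <<'E'
from h import *
b,Q=cloud("side");save("side3",b[200:400,250:500])
E
```

```text
time: 25.9
position: [0.5852, -0.3827, 0.0864]
tool_rot: [-3.133, -0.209, -0.008]
ft_force: [1.3, 4.4, 8.9]
grip_width: 0.716
time: 26.15
position: [0.5835, -0.3837, 0.0848]
tool_rot: [-3.135, -0.207, -0.003]
ft_force: [-0.1, 2.4, 5.3]
grip_width: 0.715
time: 26.4
position: [0.5736, -0.3855, 0.0837]
tool_rot: [-3.135, -0.205, 0.001]
ft_force: [1.2, 2.0, 2.4]
grip_width: 0.715
time: 26.65
position: [0.565, -0.3871, 0.0841]
tool_rot: [3.134, 0.204, -0.004]
ft_force: [-0.3, -0.1, -2.4]
grip_width: 0.713
```

View pics/side3.png

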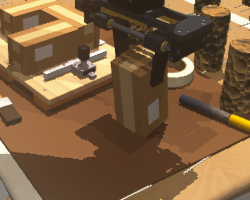

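```bash
cat >> h.py <<'E'
def tilt():
    b,Q=cloud("side");s=(Q[...,0]>.38)&(Q[...,0]<.66)&(Q[...,1]<-.33)&(Q[...,1]>-.5)
    q=Q[s];print("tcp",get_state()["position"].round(4))
    for z in np.arange(.015,.145,.015):
        k=q[abs(q[:,2]-z)<.004]
        if len(k)>5:print("z%.3f n%d x %.3f..%.3f y %.3f..%.3f"%(z,len(k),*np.percentile(k[:,0],[2,98]),*np.percentile(k[:,1],[2,98])))
E
python3 -c "
from h import *
tilt()"
```

```text
tcp [ 0.5661 -0.3864  0.0841]
z0.015 n155 x 0.551..0.611 y -0.418..-0.361
z0.030 n178 x 0.548..0.613 y -0.418..-0.361
z0.045 n209 x 0.546..0.610 y -0.419..-0.360
z0.060 n194 x 0.543..0.609 y -0.419..-0.362
z0.075 n217 x 0.540..0.607 y -0.419..-0.361
z0.090 n225 x 0.538..0.603 y -0.420..-0.363
z0.105 n180 x 0.535..0.602 y -0.422..-0.362
z0.120 n236 x 0.533..0.599 y -0.427..-0.362
z0.135 n755 x 0.535..0.580 y -0.428..-0.353
```

```bash
python3 -m jog '[[[0,-0.38,0,0,0],[0,-0.38,0,0.03,0],[0,-0.37,0,0.09,0],[0,0,0,0,0]]]' 3
python3 -c "
from h import *
tilt()"
```

```text
time: 27.25
position: [0.52, -0.3925, 0.0801]
tool_rot: [-3.134, -0.203, 0.002]
ft_force: [-1.4, 0.4, 2.2]
grip_width: 0.714
tcp [ 0.5214 -0.3923  0.0804]
z0.015 n67 x 0.543..0.568 y -0.419..-0.362
z0.030 n123 x 0.534..0.592 y -0.420..-0.364
z0.045 n170 x 0.526..0.603 y -0.421..-0.365
z0.060 n175 x 0.516..0.593 y -0.423..-0.367
z0.075 n190 x 0.507..0.583 y -0.424..-0.368
z0.090 n190 x 0.498..0.573 y -0.425..-0.371
z0.105 n176 x 0.488..0.567 y -0.433..-0.371
z0.120 n468 x 0.490..0.553 y -0.432..-0.363
z0.135 n392 x 0.505..0.532 y -0.435..-0.356
```

It's tipping about its edge, now at 31°. I'll continue the arc.

```bash
python3 -m jog '[[[0,-0.36,0,0.14,0],[0,-0.33,0,0.2,0],[0,-0.29,0,0.25,0],[0,-0.25,0,0.29,0],[0,0,0,0,0],[0,-0.2,0,0.31,0],[0,-0.15,0,0.3,0],[0,0,0,0,0]]]' 3
python3 -c "
from h import *
tilt()"
```

```text
time: 28.3
position: [0.4586, -0.3995, 0.019]
tool_rot: [-3.133, -0.206, 0.003]
ft_force: [-0.3, 0.2, -1.7]
grip_width: 0.708
tcp [ 0.4594 -0.3996  0.0196]
z0.015 n69 x 0.508..0.560 y -0.423..-0.416
z0.030 n266 x 0.432..0.561 y -0.432..-0.380
z0.045 n356 x 0.433..0.561 y -0.439..-0.375
z0.060 n252 x 0.436..0.473 y -0.440..-0.371
z0.075 n238 x 0.438..0.465 y -0.442..-0.363
z0.090 n328 x 0.442..0.461 y -0.445..-0.359
z0.105 n33 x 0.443..0.466 y -0.364..-0.354
z0.120 n402 x 0.415..0.504 y -0.490..-0.347
z0.135 n652 x 0.415..0.492 y -0.494..-0.343
```

```bash
python3 -m jog '[[[0,-0.03,0,0.08,0],[0,0,0,0.04,0],[0,0,0,0,0]]]' 3; python3 -m jog '[[[0.85,0,0,-0.1,0],[0.85,0,0,0,0],[0.85,0,0,0,0],[0.85,0.45,0,0,0],[0.85,0,0,0,0]]]'
python3 - <<'E'
from h import *
tilt()
a,P=cloud("top");save("top5",a)
m=np.zeros((480,640),bool);m[225:370,360:470]=1;m&=(P[...,2]>.058)&(P[...,2]<.078);q=P[m];print(m.sum(),q.min(0),q.max(0),cv2.minAreaRect((q[:,:2]*1000).astype(np.float32)))
E
```

```text
time: 28.72
position: [0.4588, -0.4003, 0.0157]
tool_rot: [3.135, 0.208, 0.0]
ft_force: [-0.1, -0.4, -1.9]
grip_width: 0.712
time: 29.35
position: [0.4792, -0.3969, 0.0196]
tool_rot: [3.134, 0.212, 0.002]
ft_force: [0.5, 0.4, -0.0]
grip_width: 0.848
tcp [ 0.4778 -0.3973  0.0196]
z0.015 n343 x 0.432..0.559 y -0.433..-0.378
z0.030 n318 x 0.431..0.559 y -0.433..-0.376
z0.045 n338 x 0.431..0.558 y -0.443..-0.377
z0.060 n316 x 0.431..0.494 y -0.443..-0.356
z0.075 n110 x 0.462..0.489 y -0.446..-0.351
z0.090 n110 x 0.462..0.481 y -0.449..-0.348
z0.105 n36 x 0.461..0.485 y -0.357..-0.347
z0.120 n379 x 0.434..0.525 y -0.487..-0.337
z0.135 n573 x 0.434..0.511 y -0.491..-0.334
608 [ 0.51013941 -0.42243849  0.05909742] [ 0.56187439 -0.35683293  0.07444766] ((537.1029052734375, -390.1648864746094), (46.12400436401367, 62.84733200073242), 8.665667533874512)
```

View pics/top5.png

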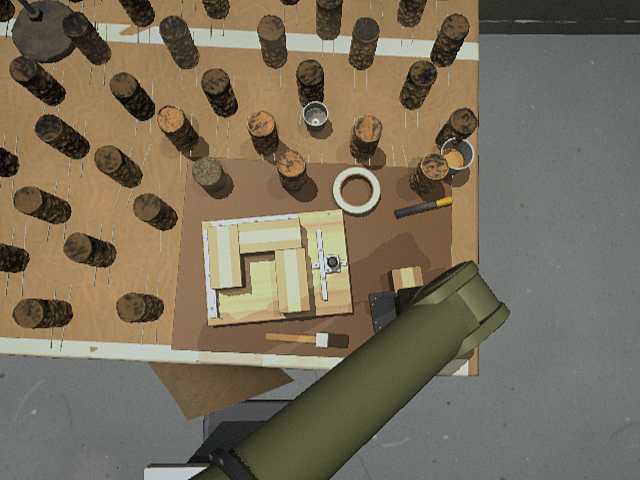

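Carton flat, its far end showing at (407,278), and the near right carton sits snug under the far right one at (291,280). I'll grip, lift and turn.

```bash
python3 -m jog '[[[0.85,0,0,-0.15,0],[0,0,0,0,0],[0,0,0,0,0],[0,0,0,0,0],[0,0,0,0,0]]]' 45; python3 -m jog '[[[0,0,0,-0.5,0],[0,0,0,-0.9,0],[0,0,0,-0.9,-1],[0,0,0,-0.9,-1],[0,0,0,-0.8,-1],[0,0,0,0,-1],[0,0,0,0,-1],[0,0,0,0,-1],[0,0,0,0,-1],[0,0,0,0,-1]]]'; python3 -m jog '[[[0,0,0,0,-1],[0,0,0,0,-1],[0,0,0,0,-1],[0,0,0,0,-1],[0,0,0,0,-1],[0,0,0,0,-1],[0,0,0,0,-1],[0,0,0,0,-1],[0,0,0,0,-1],[0,0,0,0,-0.4]]]'; python3 - <<'E'
from h import *
s=get_state();th=np.radians(5.15);O=np.array([.5576,-.0819]);S=lambda x,y:O+np.array([x*np.cos(th)-y*np.sin(th),x*np.sin(th)+y*np.cos(th)])
go(*S(-.072,.009),.057,5.15);p,M=yaw(s);print(s["position"],p)
b,Q=cloud("side");a,P=cloud("top")
for n,q in(("side",Q),("top",P)):
    d=(q-np.array(s["position"]));l=d@M
    k=(abs(l[...,1])<.04)&(abs(l[...,0])<.13)&(l[...,2]<.03)&(l[...,2]>-.042)
    w=l[k];print(n,k.sum(),"x",np.percentile(w[:,0],[.5,2,50,98,99.5]).round(4) if len(w) else "", "z",np.percentile(w[:,2],[1,99]).round(4),"y",np.percentile(w[:,1],[1,99]).round(4))
E
```

```text
time: 30.08
position: [0.4763, -0.3981, 0.0259]
tool_rot: [-3.135, -0.207, -0.0]
ft_force: [-1.3, 0.9, 1.7]
grip_width: 0.71
time: 31.32
position: [0.4761, -0.3981, 0.1865]
tool_rot: [2.873, 1.27, 0.0]
ft_force: [0.4, -0.6, -3.1]
grip_width: 0.707
time: 32.58
position: [0.4762, -0.3982, 0.1864]
tool_rot: [2.13, 2.308, 0.0]
ft_force: [0.2, -0.2, -1.8]
grip_width: 0.711
jaw 4.6 turn units -0.11 dx 7.92 dy 0.94 dz 3.23 j7 0.88
[ 0.47618443 -0.39817518  0.18636026] 4.593979874484583
side 3839 x [-0.0431 -0.0428 -0.0214  0.0784  0.0823] z [-0.0419  0.0183] y [-0.0391  0.0298]
top 708 x [0.0052 0.0073 0.0609 0.0834 0.0835] z [-0.042   0.0151] y [-0.0299  0.0312]
```

```bash
python3 -m jog '[[[0,0.99,0.12,0,-0.1],[0,0.99,0.12,0,0],[0,0.99,0.12,0,0],[0,0.99,0.12,0,0],[0,0.99,0.12,0,0],[0,0.99,0.12,0,0],[0,0.99,0.12,0,0],[0,0.97,0.12,0,0],[0,0,0,0.8,0],[0,0,0,0,0]]]'; python3 - <<'E'
from h import *
s=get_state();th=np.radians(5.15);O=np.array([.5576,-.0819]);S=lambda x,y:O+np.array([x*np.cos(th)-y*np.sin(th),x*np.sin(th)+y*np.cos(th)])
go(*S(-.072,.0085),.057,5.15)
a,P=cloud("top");b,Q=cloud("side")
E=np.array([[np.cos(th),np.sin(th)],[-np.sin(th),np.cos(th)]])
p,M=yaw(s)
for n,q in(("top",P),("side",Q)):
    L=(q[...,:2]-O)@E.T
    for nm,m in(("near-right top",(abs(q[...,2]-.098)<.006)&(L[...,1]<-.03)&(L[...,1]>-.11)&(L[...,0]<.02)&(L[...,0]>-.11)),):
        w=L[m];print(n,nm,len(w),np.percentile(w,[1,50,99],axis=0).round(4).tolist() if len(w) else "")
E
```

```text
time: 33.92
position: [0.485, -0.0796, 0.152]
tool_rot: [-2.119, -2.315, 0.005]
ft_force: [0.3, -0.5, -2.0]
grip_width: 0.706
jaw 5.0 turn units -0.02 dx -0.01 dy 0.00 dz 2.38 j7 0.2
top near-right top 1755 [[-0.0928, -0.0985], [-0.0377, -0.0681], [0.0186, -0.0378]]
side near-right top 1009 [[-0.0943, -0.0996], [-0.0435, -0.0745], [0.0186, -0.0376]]
```

```bash
python3 -m jog '[[[0,0,0,0.7,0],[0,0,0,0.7,0],[0,0,0,0.5,0],[0,0,0,0,0]]]';python3 -m jog '[[[0,0,0,0.3,0],[0,0,0,0.1,0],[0,0,0,0,0]]]';python3 -m jog '[[[0,0,0,0.07,0],[0,0,0,0,0]]]'
```

```text
time: 34.52
position: [0.4866, -0.0806, 0.0777]
tool_rot: [-2.123, -2.315, 0.002]
ft_force: [0.2, -0.1, -2.1]
grip_width: 0.712
time: 34.9
position: [0.4871, -0.0798, 0.0618]
tool_rot: [-2.121, -2.317, -0.0]
ft_force: [0.1, -0.7, -1.9]
grip_width: 0.712
time: 35.15
position: [0.4871, -0.0798, 0.059]
tool_rot: [-2.121, -2.317, -0.0]
ft_force: [0.7, 0.5, -1.8]
grip_width: 0.708
```

```bash
python3 -m jog '[[[0,0,0,0.07,0],[0,0,0,0,0]]]';python3 -m jog '[[[0,0,0.07,0,0],[0,0,0.07,0,0],[0,0,0,0,0]]]';python3 -m jog '[[[0,0,0.05,0,0],[0,0,0,0,0]]]';python3 -m jog '[[[0,0,0.05,0,0],[0,0,0,0,0]]]'
```

```text
time: 35.4
position: [0.4871, -0.0798, 0.0561]
tool_rot: [-2.121, -2.317, -0.0]
ft_force: [0.2, -0.2, -2.1]
grip_width: 0.706
time: 35.78
position: [0.4921, -0.0794, 0.056]
tool_rot: [-2.12, -2.317, 0.002]
ft_force: [-2.5, -0.2, -0.7]
grip_width: 0.705
time: 36.02
position: [0.4927, -0.0794, 0.056]
tool_rot: [-2.119, -2.315, 0.004]
ft_force: [-7.3, -0.8, 2.8]
grip_width: 0.706
time: 36.28
position: [0.4937, -0.0793, 0.056]
tool_rot: [-2.117, -2.315, 0.006]
ft_force: [-10.2, -0.3, 7.2]
grip_width: 0.707
```

```bash
python3 -m jog '[[[0,0,0.05,0,0],[0,0,0,0,0]]]';python3 -m jog '[[[0,0,0.05,0,0],[0,0,0,0,0]]]'; python3 -m jog '[[[0.8,0,0,0,0],[0.85,0,0,0,0],[0.85,0,0,0,0],[0.85,0,0,-0.9,0],[0.85,0,0,-0.9,0],[0.6,0,0,-0.9,0],[0.6,0,0,0,0]]]'; python3 - <<'E'
from h import *
s=get_state();th=np.radians(5.15);O=np.array([.5576,-.0819]);S=lambda x,y:O+np.array([x*np.cos(th)-y*np.sin(th),x*np.sin(th)+y*np.cos(th)])
go(.5709,-.2350,.070,5.15)
E
```

```text
time: 36.52
position: [0.4937, -0.0794, 0.0561]
tool_rot: [-2.114, -2.313, 0.011]
ft_force: [-16.9, -1.1, 12.7]
grip_width: 0.711
time: 36.78
position: [0.4936, -0.0795, 0.0561]
tool_rot: [-2.112, -2.31, 0.015]
ft_force: [-22.9, 0.2, 18.2]
grip_width: 0.71
time: 37.65
position: [0.5045, -0.0783, 0.1681]
tool_rot: [2.116, 2.313, 0.011]
ft_force: [0.4, -0.4, -0.4]
grip_width: 0.703
jaw 5.1 turn units -0.01 dx -4.05 dy 1.30 dz 2.45 j7 0.21
```

```bash
python3 -m jog '[[[0.6,-0.81,0.26,0,0],[0.6,-0.81,0.26,0,0],[0.6,-0.81,0.26,0,0],[0.6,-0.81,0.26,0,0],[0.6,-0.81,0.26,0,0],[0.6,0,0,0,0],[0.6,0,0,0.8,0],[0.6,0,0,0,0]]]' 25; python3 - <<'E'
from h import *
go(.5709,-.2350,.070,5.15)
a,P=cloud("top");save("top6",a[180:340,180:380].repeat(3,0).repeat(3,1))
E
```

```text
time: 38.65
position: [0.5652, -0.2331, 0.1293]
tool_rot: [-2.116, -2.315, 0.002]
ft_force: [-1.0, -0.3, 0.9]
grip_width: 0.6
jaw 5.1 turn units -0.0 dx -0.06 dy 0.14 dz 1.48 j7 0.57
```

View pics/top6.png

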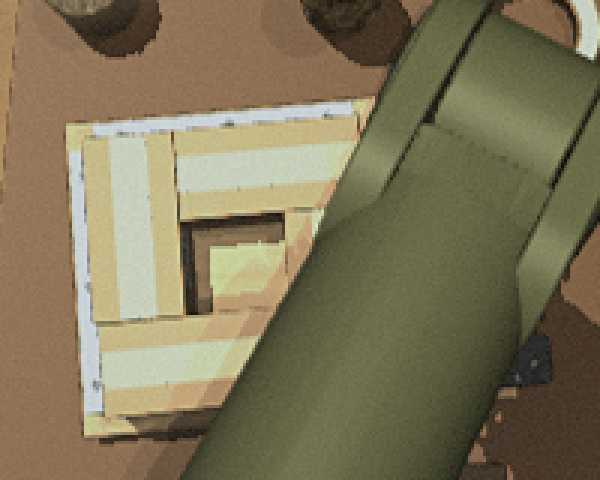

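The pinwheel looks right: the well is at about (235,265) in the crop, with only slight gaps on the right still to be closed. I'll grip the knob.

```bash
python3 -m jog '[[[0.6,-0.06,0.14,0.7,0],[0.6,0,0,0.7,0],[0.6,0,0,0.05,0],[0.6,0,0,0,0],[0,0,0,0,0],[0,0,0,0,0],[0,0,0,0,0],[0,0,0,0,0]]]' 25; python3 -m jog '[[[0,0.2,0,0,0],[0,0.2,0,0,0],[0,0,0,0,0]]]'
```

```text
time: 39.7
position: [0.5726, -0.2373, 0.0743]
tool_rot: [2.121, 2.317, 0.0]
ft_force: [0.3, -0.4, 0.3]
grip_width: 0.236
time: 40.08
position: [0.5714, -0.2198, 0.0741]
tool_rot: [-2.118, -2.319, -0.001]
ft_force: [0.4, 1.0, 0.5]
grip_width: 0.014
```

The jaws shut past the knob, so I'll find where it is.

```bash
python3 - <<'E'
from h import *
b,Q=cloud("side");th=np.radians(5.15);O=np.array([.5576,-.0819]);E=np.array([[np.cos(th),np.sin(th)],[-np.sin(th),np.cos(th)]])
L=(Q[...,:2]-O)@E.T
for z in(.042,.048,.058,.066,.072,.078,.084,.088,.095):
    m=(abs(Q[...,2]-z)<.003)&(abs(L[...,0])<.03)&(L[...,1]<-.1)&(L[...,1]>-.2)
    w=L[m]
    if len(w)>3:print(z,len(w),np.percentile(w,[3,97],axis=0).round(4).tolist())
s=get_state();print((np.array(s["position"][:2])-O)@E.T,s["position"])
save("side4",b[180:330,260:420].repeat(4,0).repeat(4,1))
E
```

```text
0.042 111 [[-0.0249, -0.1831], [0.0102, -0.1089]]
0.048 96 [[-0.0267, -0.1698], [0.0282, -0.1339]]
0.058 24 [[-0.0059, -0.1614], [0.0147, -0.1004]]
0.066 20 [[-0.0167, -0.1618], [0.003, -0.1265]]
0.072 32 [[-0.0108, -0.1624], [0.0062, -0.1003]]
0.078 41 [[-0.0221, -0.1629], [0.0104, -0.1002]]
0.084 35 [[-0.0124, -0.1626], [0.0054, -0.146]]
0.088 59 [[-0.0101, -0.1625], [0.0059, -0.1459]]
[ 0.00120901 -0.13932281] [ 0.57131023 -0.22055186  0.07415047]
```

View pics/side4.png

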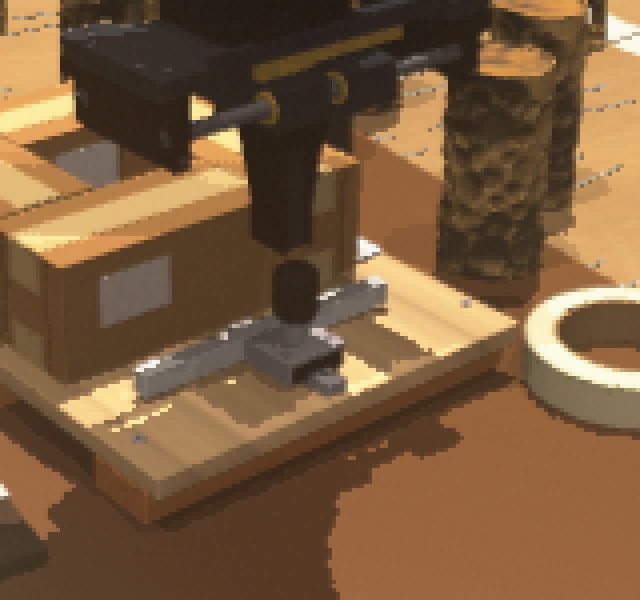

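The jaws hadn't finished closing before I moved, so the fingers slid past the knob (at (296,290) in the crop). It still stands at slab y -152 mm. I'll regrip it and give the fingers more time.

```bash
python3 -m jog '[[[0.2,0,0,-0.8,0],[0.6,0,0,0,0],[0.6,-0.34,-0.02,0,0],[0.6,0,0,0,0],[0.6,0,0,0.5,0],[0.6,0,0,0.4,0],[0.6,0,0,0,0],[0,0,0,0,0],[0,0,0,0,0],[0,0,0,0,0]]]' 30; python3 -m jog '[[[0,0,0,0,0],[0,0,0,0,0],[0,0,0,0,0]]]'; python3 -m jog '[[[0,0.1,0,0,0],[0,0.1,0,0,0],[0,0,0,0,0]]]'
```

```text
time: 41.38
position: [0.572, -0.2351, 0.0708]
tool_rot: [2.12, 2.317, 0.001]
ft_force: [0.0, 0.3, -0.4]
grip_width: 0.344
time: 41.75
position: [0.5716, -0.235, 0.0702]
tool_rot: [2.121, 2.317, 0.0]
ft_force: [0.8, 0.3, 0.8]
grip_width: 0.035
time: 42.12
position: [0.571, -0.2262, 0.0701]
tool_rot: [-2.12, -2.318, -0.001]
ft_force: [0.1, 0.7, 0.6]
grip_width: 0.008
```

```bash
python3 - <<'E'
from h import *
z=np.load("c0.npz");rays={}
def ray(n,u,v):
    c=eyes.camera_params(n);K=c["camera_matrix"];T=np.array(c["pose"]);d=T[:3,:3]@np.array([(u-K[0][2])/K[0][0],(v-K[1][2])/K[1][1],1]);return T[:3,3],d/np.linalg.norm(d)
def blob(im,u0,u1,v0,v1):
    g=im[v0:v1,u0:u1].max(2)<60;n,l,st,c=cv2.connectedComponentsWithStats(g.astype(np.uint8));k=1+np.argmax(st[1:,4]);print(st[k]+[u0,v0,0,0,0],c[k]+[u0,v0]);return c[k]+[u0,v0]
ut=blob(z["a"],320,346,250,275);us=blob(z["b"],318,350,235,275)
(o1,d1),(o2,d2)=ray("top",*ut),ray("side",*us)
A=np.array([d1,-d2]).T;t=np.linalg.lstsq(A,o2-o1,rcond=None)[0];print("tri",o1+t[0]*d1,o2+t[1]*d2)
for h in(.077,.09):
    print(h,"top",o1+d1*(h-o1[2])/d1[2],"side",o2+d2*(h-o2[2])/d2[2])
b,Q=cloud("side");save("side5",b[180:330,260:420].repeat(4,0).repeat(4,1))
th=np.radians(5.15);O=np.array([.5576,-.0819]);E=np.array([[np.cos(th),np.sin(th)],[-np.sin(th),np.cos(th)]]);L=(Q[...,:2]-O)@E.T
for zz in(.066,.072,.078,.084,.088,.095,.1,.11,.12):
    m=(abs(Q[...,2]-zz)<.003)&(abs(L[...,0])<.03)&(L[...,1]<-.11)&(L[...,1]>-.2);w=L[m]
    if len(w)>3:print(zz,len(w),np.percentile(w,[3,50,97],axis=0).round(4).tolist())
s=get_state();print((np.array(s["position"][:2])-O)@E.T,s["position"])
E
```

```text
[328 257   9  11  37] [332.10810811 262.56756757]Traceback (most recent call last):
  File "<stdin>", line 7, in <module>
  File "<stdin>", line 6, in blob
    return _wrapfunc(a, 'argmax', axis=axis, out=out, **kwds)
    return bound(*args, **kwds)
ValueError: attempt to get argmax of an empty sequence
```

```bash
python3 - <<'E'
from h import *
b,Q=cloud("side");save("side5",b[180:330,260:420].repeat(4,0).repeat(4,1))
th=np.radians(5.15);O=np.array([.5576,-.0819]);E=np.array([[np.cos(th),np.sin(th)],[-np.sin(th),np.cos(th)]]);L=(Q[...,:2]-O)@E.T
for zz in(.046,.058,.066,.072,.078,.084,.088,.095,.1,.11,.12):
    m=(abs(Q[...,2]-zz)<.003)&(abs(L[...,0])<.03)&(L[...,1]<-.11)&(L[...,1]>-.2);w=L[m]
    if len(w)>3:print(zz,len(w),np.percentile(w,[3,50,97],axis=0).round(4).tolist())
s=get_state();print((np.array(s["position"][:2])-O)@E.T,s["position"])
E
```

```text
0.046 108 [[-0.0262, -0.1808], [-0.0081, -0.1674], [0.0159, -0.1334]]
0.058 17 [[-0.0141, -0.1613], [-0.0031, -0.1562], [0.0014, -0.1475]]
0.066 17 [[-0.0106, -0.1618], [-0.0047, -0.1585], [0.0015, -0.1509]]
0.072 32 [[-0.012, -0.1627], [-0.0066, -0.1592], [0.0055, -0.1463]]
0.078 35 [[-0.0111, -0.1629], [-0.0062, -0.158], [0.0053, -0.1468]]
0.084 36 [[-0.0107, -0.1629], [-0.0063, -0.1594], [0.005, -0.1471]]
0.088 56 [[-0.0107, -0.1617], [-0.0044, -0.1567], [0.0067, -0.1467]]
0.095 30 [[-0.0087, -0.1562], [-0.0043, -0.1533], [0.0091, -0.1354]]
0.1 43 [[-0.0091, -0.1561], [-0.0069, -0.1533], [0.0093, -0.1362]]
0.11 47 [[-0.0086, -0.1564], [-0.0059, -0.1535], [0.0082, -0.1359]]
0.12 53 [[-0.0104, -0.1566], [-0.0073, -0.1536], [0.0083, -0.1347]]
[ 0.00029871 -0.14531505] [ 0.57094148 -0.22660161  0.07019675]
```

View pics/side5.png

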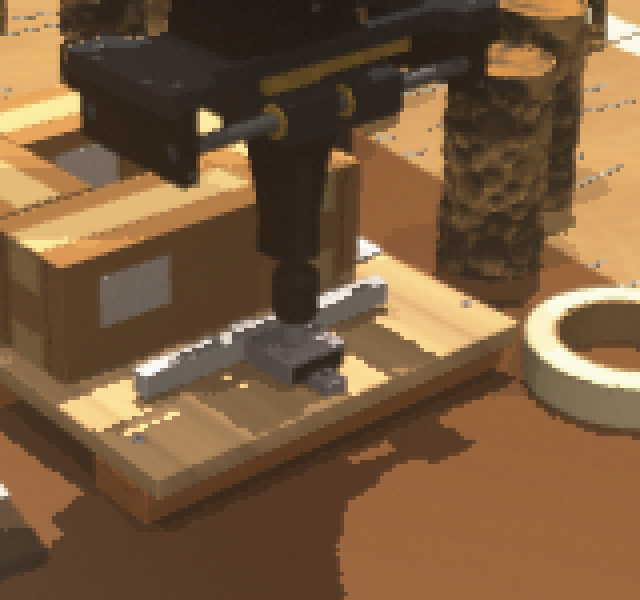

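```bash
python3 - <<'E'
from h import *
c=eyes.camera_params("side");K=np.array(c["camera_matrix"]);T=np.linalg.inv(np.array(c["pose"]))
def pr(p):
    q=K@(T[:3]@np.array([*p,1]));u=q[:2]/q[2];return ((u-[260,180])*4).round(0)
print("side4 tcp",pr((.5713,-.2206,.0742)),"front-edge tip",pr((.5722,-.2306,.0742)))
print("knob top/bottom",pr((.5713,-.2335,.09)),pr((.5713,-.2335,.064)))
b,Q=cloud("side")
s=get_state();print("now tcp",pr(s["position"]))
for v in range(232,266,3): print(v,(v-180)*4,b[v,333],Q[v,333].round(4),b[v,330],Q[v,330].round(4))
E
```

```text
side4 tcp [279. 286.] front-edge tip [293. 294.]
knob top/bottom [295. 267.] [295. 316.]
now tcp [286. 299.]
232 208 [44 34 24] [ 0.5669 -0.2363  0.1219] [43 32 22] [ 0.5622 -0.2336  0.1221]
235 220 [45 35 25] [ 0.5661 -0.2376  0.1167] [45 34 24] [ 0.5632 -0.2322  0.1153]
238 232 [46 35 25] [ 0.5659 -0.238   0.1109] [45 32 22] [ 0.5629 -0.2329  0.1097]
241 244 [46 35 24] [ 0.5661 -0.2378  0.1047] [46 34 24] [ 0.5635 -0.232   0.1031]
244 256 [48 36 25] [ 0.5658 -0.2384  0.099 ] [46 34 23] [ 0.5644 -0.2309  0.0963]
247 268 [47 35 24] [ 0.5683 -0.2351  0.0908] [48 36 27] [ 0.5632 -0.2327  0.0912]
250 280 [50 39 31] [ 0.5643 -0.2407  0.0882] [47 36 27] [ 0.5615 -0.2352  0.0866]
253 292 [48 37 29] [ 0.5635 -0.242   0.0828] [47 35 26] [ 0.5616 -0.2352  0.0804]
256 304 [48 36 27] [ 0.5648 -0.2404  0.0755] [48 37 27] [ 0.5614 -0.2356  0.0744]
259 316 [48 36 26] [ 0.5638 -0.242   0.0703] [50 39 30] [ 0.5604 -0.2371  0.0691]
262 328 [93 83 77] [ 0.5669 -0.2377  0.0611] [78 69 62] [ 0.5712 -0.222   0.0525]
265 340 [92 82 76] [ 0.5678 -0.2366  0.0539] [81 70 65] [ 0.5652 -0.2306  0.0519]
```

Projecting the points shows the visible fingertips end about 20 mm above the reported TCP, so the jaws closed just above the knob. I'll go lower while feeling for contact.

```bash
python3 -m jog '[[[0.6,0,0,-0.3,0],[0.6,-0.17,0,0,0],[0.6,0,0,0,0],[0.6,0,0,0.3,0],[0.6,0,0,0.1,0],[0.6,0,0,0,0]]]' 30; python3 -m jog '[[[0.6,0,0,0.15,0],[0.6,0,0,0.1,0],[0.6,0,0,0,0]]]';  python3 -m jog '[[[0.6,0,0,0.1,0],[0.6,0,0,0.1,0],[0.6,0,0,0,0]]]'
```

```text
time: 42.98
position: [0.5708, -0.2334, 0.0651]
tool_rot: [-2.12, -2.316, 0.001]
ft_force: [0.0, -0.2, 0.2]
grip_width: 0.57
time: 43.35
position: [0.5711, -0.2337, 0.0557]
tool_rot: [-2.121, -2.317, 0.0]
ft_force: [-0.0, -1.0, 0.5]
grip_width: 0.599
time: 43.72
position: [0.5712, -0.2336, 0.0477]
tool_rot: [-2.121, -2.317, 0.0]
ft_force: [-0.5, 0.4, 0.4]
grip_width: 0.599
```

```bash
python3 -m jog '[[[0,0,0,0,0],[0,0,0,0,0],[0,0,0,0,0],[0,0,0,0,0],[0,0,0,0,0],[0,0,0,0,0],[0,0,0,0,0]]]' 25
```

```text
time: 44.6
position: [0.5707, -0.2338, 0.0482]
tool_rot: [-2.121, -2.316, 0.001]
ft_force: [-4.2, 0.2, 4.0]
grip_width: 0.238
```

Gripped the knob. I'll slide the bar up.

```bash
python3 -m jog '[[[0,0.1,0,0,0],[0,0.15,0,0,0],[0,0.15,0,0,0],[0,0.15,0,0,0],[0,0,0,0,0]]]'; python3 -m jog '[[[0,0.1,0,0,0],[0,0,0,0,0]]]';python3 -m jog '[[[0,0.07,0,0,0],[0,0,0,0,0]]]'
```

```text
time: 45.22
position: [0.5688, -0.2124, 0.0482]
tool_rot: [-2.121, -2.317, 0.002]
ft_force: [-3.8, -1.4, 3.5]
grip_width: 0.244
time: 45.48
position: [0.5685, -0.2089, 0.0482]
tool_rot: [2.122, 2.317, -0.002]
ft_force: [-5.6, -1.7, 3.4]
grip_width: 0.241
time: 45.72
position: [0.5683, -0.2065, 0.0482]
tool_rot: [2.121, 2.316, -0.003]
ft_force: [-4.5, -3.3, 3.2]
grip_width: 0.237
```

```bash
python3 -m jog '[[[0,0.07,0,0,0],[0,0,0,0,0]]]'; python3 -m jog '[[[0,0.07,0,0,0],[0,0,0,0,0]]]';python3 -m jog '[[[0,0.05,0,0,0],[0,0,0,0,0]]]';python3 -m jog '[[[0,0.05,0,0,0],[0,0,0,0,0]]]'
```

```text
time: 45.98
position: [0.5681, -0.2045, 0.0482]
tool_rot: [2.121, 2.315, -0.003]
ft_force: [-3.5, -3.9, 2.1]
grip_width: 0.236
time: 46.22
position: [0.5679, -0.2025, 0.0482]
tool_rot: [2.121, 2.314, -0.004]
ft_force: [-3.3, -4.8, 1.5]
grip_width: 0.238
time: 46.48
position: [0.5679, -0.2012, 0.0482]
tool_rot: [2.121, 2.313, -0.005]
ft_force: [-3.3, -6.1, 0.3]
grip_width: 0.235
time: 46.72
position: [0.5678, -0.2012, 0.0482]
tool_rot: [2.12, 2.31, -0.007]
ft_force: [-0.9, -9.6, -2.1]
grip_width: 0.238
```

```bash
python3 -m jog '[[[0,0.05,0,0,0],[0,0,0,0,0]]]'; python3 -m jog '[[[0,0.05,0,0,0],[0,0,0,0,0]]]';python3 -m jog '[[[0,0.05,0,0,0],[0,0,0,0,0]]]'
```

```text
time: 46.98
position: [0.5679, -0.2011, 0.0483]
tool_rot: [2.119, 2.307, -0.009]
ft_force: [-0.3, -13.6, -3.1]
grip_width: 0.241
time: 47.22
position: [0.5679, -0.2011, 0.0483]
tool_rot: [2.119, 2.304, -0.011]
ft_force: [1.3, -16.7, -5.4]
grip_width: 0.24
time: 47.48
position: [0.5679, -0.2011, 0.0483]
tool_rot: [2.119, 2.301, -0.013]
ft_force: [1.9, -19.9, -7.7]
grip_width: 0.24
```

```bash
python3 -m jog '[[[0,-0.12,0,0,0],[0,0,0,0,0],[0.6,0,0,0,0],[0.6,0,0,0,0],[0.6,0,0,0,0],[0.6,0,0,0,0],[0.6,0,0,-0.9,0],[0.6,0,0,-0.9,0],[0.6,0,0,-0.9,0],[0.6,0,0,-0.9,0]]]'; python3 -m jog '[[[0.6,-1,-0.3,0,0],[0.6,-1,-0.3,0,0],[0.6,-1,-0.3,0,0],[0.6,-1,-0.3,0,0],[0.6,-1,-0.3,0,0],[0.6,0,0,0,0],[0.6,0,0,0,0]]]'; python3 - <<'E'
from h import *
a,P=cloud("top");np.savez("c1.npz",a=a,P=P);save("top7",a)
th=np.radians(5.15);O=np.array([.5576,-.0819]);E=np.array([[np.cos(th),np.sin(th)],[-np.sin(th),np.cos(th)]])
L=((P[...,:2]-O)@E.T)*1000;top=abs(P[...,2]-.098)<.006
for n,cx,cy,hx,hy in(("FL",31,63,63,31),("FR",63,-31,31,63),("NR",-31,-63,63,31),("NL",-63,31,31,63)):
    m=top&(abs(L[...,0]-cx)<hx+7)&(abs(L[...,1]-cy)<hy+7);
    # edges measured along mid strips
    mx=m&(abs(L[...,1]-cy)<hy-8);my=m&(abs(L[...,0]-cx)<hx-8)
    print(n,m.sum(),"z",np.median(P[m][:,2]).round(4),"x",L[mx][:,0].min().round(1),L[mx][:,0].max().round(1),"y",L[my][:,1].min().round(1),L[my][:,1].max().round(1))
m=top&(abs(L[...,0])<100)&(abs(L[...,1])<105);print("layer",cv2.minAreaRect(L[m].astype(np.float32)))
w=(abs(L[...,0])<45)&(abs(L[...,1])<45)&~top;print("well",w.sum(),cv2.minAreaRect(L[w].astype(np.float32)))
k=(abs(P[...,2]-.09)<.004)&(abs(L[...,0])<25)&(L[...,1]<-105)&(L[...,1]>-170);print("knob",k.sum(),L[k].mean(0))
# dark seams between tops: max gap test along lines across joints
for n,p,q in(("FL|FR",(63,10),(63,50)),("FR|NR",(50,-63),(15,-63)),("NR|NL",(-63,-50),(-63,-15)),("NL|FL",(-50,63),(-15,63))):
    g=[]
    for f in np.linspace(0,1,81):
        t=np.array(p)+f*(np.array(q)-np.array(p));d=((L-t)**2).sum(-1);d[~top]=1e9;g.append(np.sqrt(d.min()))
    print(n,"max dist to a top point",np.round(max(g),1))
s=get_state();print(s["position"],s["time"])
E
```

```text
time: 48.72
position: [0.568, -0.194, 0.1934]
tool_rot: [2.12, 2.318, 0.001]
ft_force: [0.4, 0.5, 0.1]
grip_width: 0.601
time: 49.6
position: [0.5264, -0.3979, 0.1919]
tool_rot: [-2.12, -2.318, -0.002]
ft_force: [0.1, -0.1, 0.2]
grip_width: 0.597
FL 2151 z 0.0981 x -38.9 94.8 y 25.0 94.4
FR 2100 z 0.0982 x 25.1 94.6 y -93.9 38.9
NR 2162 z 0.0983 x -94.2 38.9 y -93.6 -25.1
NL 2222 z 0.0981 x -93.7 -25.1 y -38.9 94.9
layer ((0.3814544677734375, 0.45891571044921875), (188.66653442382812, 188.77944946289062), 89.85487365722656)
well 988 ((1.3445568084716797, 2.228708267211914), (61.352294921875, 63.24289321899414), 89.86465454101562)
knob 78 [  -0.21571088 -119.46955927]
FL|FR max dist to a top point 1.5
FR|NR max dist to a top point 1.4
NR|NL max dist to a top point 1.4
NL|FL max dist to a top point 1.3
[ 0.52684714 -0.39713282  0.19194551] 49.65
```

```bash
python3 - <<'E'
from h import *
z0=np.load("c0.npz")["a"].astype(int);z1=np.load("c1.npz")["a"].astype(int);d=abs(z0-z1).max(2)>60
for n,u0,u1,v0,v1 in(("tape",328,386,163,218),("brush",262,352,328,352),("pot",190,232,152,198),("casting",275,310,145,192),("knife",392,456,195,220)):print(n,d[v0:v1,u0:u1].mean().round(4))
print(job.close_job())
E
```

```text
tape 0.0
brush 0.0
pot 0.0
casting 0.0
knife 0.0625
the job is handed in; nothing more can be done
None
```

The first layer is finished and handed in at about 50 s. All four cartons lie flat in the pinwheel, and the squaring bar is slid up against them.

- **Cartons:** the upper carton went to far right, the lower to near right, and the standing one to near left. I laid the standing one down by tipping it slowly about its bottom edge in a light grip. On the first try the grip was too tight and it was carried upright for about 5 cm, so I set it back and repeated it with less force.
- **Bar:** I missed the knob twice because the visible fingertips end about 20 mm above the reported tool point. On the third try I gripped it lower and pushed until the bar stopped, at about 20 N.

**Last checks:**
- **Layer:** it measures 188.7 x 188.8 mm, and all four tops are at the same height (z about 0.098).
- **Joints and well:** the four joints show no gap larger than the camera can resolve. The well is open, roughly 61 x 63 mm.
- **Bar travel:** the knob is at slab y -119.5 mm, about 38.5 mm of travel, which matches a tight layer.
- **Bystanders:** the images show no change at the tape roll, brush, or what I took to be the pot and bare casting. About 6% of pixels changed around the black-and-yellow tool, which isn't one of the listed items; this may be the arm's shadow, but I didn't check.

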